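Seat the viscometer's measuring cup in its undercut holder

TASK

Get the viscometer ready for a measurement: stand the closed steel measuring cup on the instrument's base plate, slide it in under the lip of the aluminium cup holder and press it firmly home, by feel, against the stop at the back (a push of roughly 10 to 15 newtons; more than 25 would shift the setting). Then let go of the cup and swing the keeper bar with the red knob fully shut across the mouth of the holder, leaving the jar and the beaker as they stand.

Things in the scene. Friction and masses are not known exactly. Their poses are not given: they have to be found in the camera images.
- cup: closed measuring cup, 0.25 to 0.5 kg: steel cylinder 44 mm in diameter with a blue cap of the same diameter, 78 mm tall in all, on a flat round flange 64 mm in diameter, 6 mm thick. Grip it anywhere above the flange. Origin at the centre of its underside, z up; yaw means nothing. Starts on the bench, left or right of the instrument
- stand: the viscometer's stand, fixed: grey base plate, its top (the platform) 20 mm above the bench, x -145 to +105, y -78 to +85 mm. Origin at bench level below the middle seat point; +x = the way the cup slides in, z up. A bare steel column, 21 mm thick, 320 mm tall, stands at x 95, y 165 mm. The U-shaped aluminium cup holder lies on the platform, open towards -x
- apron (a point): point on the platform in front of the holder's mouth, free for setting the cup down: 100 mm before the middle seat point (stand x = -100, y = 0, z = 20 mm)
- seat (a point): middle seat point on the platform (stand x 0, y 0, z 20 mm). The holder is clamped through slots, reset at times, so it really sits up to 10 mm nearer (-x) or farther (+x): not measured. At the middle setting the seated cup's underside is centred here, the U spans x -33 to +50 (low foot to +94), y -45 to +45, its top 14 mm above the platform; stop, U and keeper shift together
- holder: the U-shaped holder; this entry is the frame of its fixed clamp screws: origin at the middle seat point, axes as the stand's. Pocket for the cup's flange: 67 mm wide between side walls, 8 mm high under a lip 6 mm thick, ending at a rigid stop; the slot between the lips is 51 mm wide. The mouth's first 16 mm are flared, 9 mm wider in all. Bedded =  pressed on the stop with over 8 N for 0.1 s
- keeper (a joint): keeper angle: steel bar 10 mm wide, top 13 mm above the platform, on an upright pivot at stand x -39 (+-10 with the holder), y -52 mm. 0 = shut, along +y across the mouth at an end stop, 2 mm clear of the bedded flange; grows counter-clockwise from above. Starts 2.0 to 2.6, stays put, moves with 1 N. Red knob 15 mm thick, 26 to 62 mm above the platform, on the bar 112 mm from the pivot
- jar: bystander: amber jar with green cap, 54 mm in diameter, 85 mm tall, loose, on the side of the instrument where the cup is not; origin at the centre of its underside
- beaker: bystander: glass beaker, 60 mm wide at the rim, 75 mm tall, loose, beyond the instrument; origin at the centre of its underside
There are look-alikes about, which are no part of the job. What is shaped like the cup but purple or yellow is not meant.

How it is judged:
By the outcome, as a careful person would: the job done as asked, in the order asked, and still so for the second after the job is handed in, with the robot touching nothing.
It also fails if it takes over 72 s, if anything falls off the work surface, if the arm or the gripper's body presses on something with over 40 N, if the wrist force passes 120 N, or if a joint passes its speed limit or range.

ROBOT

A 6-joint arm with a two-finger parallel gripper is mounted at the origin on the work surface. World frame = base frame: x ahead of the robot, y to its left, z up, the work surface at z = 0. Lengths are in m, angles in degrees, forces in N, time in s.
With the tool pointing down it reaches from about 0.3 to 0.75 m from the base axis. Payload 8.5 kg.
Tool frame: the origin (TCP) lies between the finger pads; the fingertips stand 17 mm ahead of it and the grasp point (between the pads) lies 2 mm behind it; z points along the fingers, y is the direction in which the jaws open and shut (so a half turn about z gives the same grasp; the last joint's range is limited). The gripper opens to 85 mm and grips with 20 to 120 N. Pads are 22 mm wide; open, the fingers measure 114 mm over their backs; the gripper's body (76 mm by 85 mm) begins 54 mm behind the grasp point. The pads swing forward as they close: fully open they stand 13 mm farther back than shut.
Start: joints at [-82.007, 21.807, 74.336, -0, 83.858, -12.336], TCP at [0.191, -0.516, 0.248] pointing down, gripper open.
Joint ranges: [-178.18, 178.18], [-50.72, 133.34], [12.68, 142.11], [-81.47, 261.47], [9.98, 163.14], [-165.26, 165.26]. Speed limits (degrees/s): [136.94, 136.94, 180, 180, 180, 180].

INTERFACE

Orientations are given as a 3x3 rotation matrix whose columns are the frame's x, y, z axes.
In Python, from rig import readout, eyes, env gives the robot as it stands.
- The arm moves only by the tool arm_command, never from a script. Its argument "rows" is text: rows parted by semicolons, each of 7 numbers parted by spaces: the closure, from 0 (fully open) to 1 (shut), then the shift along the tool's x, y, z in mm, then the turn, a rotation vector about the tool's x, y, z in degrees. In form: grip dx dy dz rx ry rz; .... A call has 1 to 5 rows; each row shifts and turns the commanded pose from where the row before left it, along the tool's axes as they then stand; what a row does not reach is not made up. A row lasts 1/12 s, in which the tool goes at most 41.7 mm and 7.16 degrees, less where a joint would pass 70% of its speed; a pose out of reach is approached as far as the arm can. A call with a gripper value outside its range is refused whole. The fingers move at their own pace and stop on an object; "squeeze" is the grip in N (left out, the last holds). Time passes only in rows, so rows that do not move let the fingers close. It gives the time, the measured TCP pose, the force and the opening at its end, in the units of the state.
- readout.observe(): the state, without advancing time (a new reading comes with each control period).
- eyes.get_image(name): name is "scene" or "top" or "wrist"; returns the picture (384x512x3 uint8, red, green, blue); there is no depth.
- eyes.camera_model(name): a dict with "mtx" (3x3 intrinsics, pixels), "view" (4x4, takes a point from world to camera coordinates). Camera axes: x right, y up, looking along -z (the intrinsics and any distortion apply to the point x, -y, -z); pixel columns grow to the right and rows downward; lengths in m; the calibration is good to about 2 mm. A picture is of the moment at which its call begins: read the wrist's pose just before it. camera_model takes no time and is no camera call; for the wrist camera it gives the pose at the moment of the call.
- env.close_job(): hands the job in, once; it reports no verdict.
The state is a dict: "time_s": time; "q": joint angles; "qvel": joint speeds; "joint_efforts": joint torques, N m; "position": TCP position; "tool_rot": TCP orientation; "ft_force": force on the tool from outside, world axes, zero at the start; "wrist_torque": the same for the moment, N m; "grip_width": finger opening in m.
Only numpy, scipy, OpenCV 4.12 (cv2) and the standard library are available. Lean on these libraries where they do the work, as an engineer would, in place of code of your own. Each camera call takes 0.05 s, during which the arm holds its last target. There are 200 camera calls.

## Working session

There is one attempt and no reset: what is moved stays moved. The work goes in short steps, Python scripts to look and compute and a tool call to move; the robot and the scene stay as the last step left them, time stands still between calls to the robot, and variables do not carry over. Pictures are saved under pics/ and viewed, about 8 in all and at most 12, crops included, and the job is handed in when it is done.

Besides the shell and the picture viewer there is one more tool, called by a JSON object that holds its "name" and its "arguments". arm_command: Moves the arm, as the interface text tells. Its arguments: {"type":"object","properties":{"rows":{"type":"string"},"squeeze":{"type":"number"}},"required":["rows"]}

```bash
mkdir -p pics; ls; python3 - <<'E'
from rig import readout, eyes, env
import cv2, numpy as np
print(readout.observe())
for n in ("scene","top"):
    im=eyes.get_image(n); cv2.imwrite(f"pics/{n}0.png",im[:,:,::-1]); m=eyes.camera_model(n); print(n,{k:np.round(v,4).tolist() if hasattr(v,'__len__') else v for k,v in m.items()})
E
```

```text
pics
{'time_s': 0.0, 'q': array([-8.20071188e+01,  2.18413081e+01,  7.43853737e+01, -1.25882964e-03,
        8.38592383e+01, -1.23358869e+01]), 'qvel': array([-0.06842329, -0.0528759 , -0.07000122, -0.09808488,  0.02290518,
        0.01049199]), 'joint_efforts': array([ 3.26969885e-04, -4.48464096e+01, -2.31278658e+01, -1.78209029e-04,
        4.69346938e-03, -6.35671142e-06]), 'position': array([ 0.1910259 , -0.51546475,  0.24770514]), 'tool_rot': array([[ 9.37713833e-01,  3.47408571e-01, -2.30150154e-04],
       [ 3.47408518e-01, -9.37712709e-01,  1.48198186e-03],
       [ 2.99038475e-04, -1.46963101e-03, -9.99998875e-01]]), 'ft_force': array([0.37636252, 0.55498553, 0.38651525]), 'wrist_torque': array([ 0.00695732, -0.00800758, -0.01219656]), 'grip_width': 0.08551097621865958}
scene {'mtx': [[440.8192, 0.0, 259.0548], [0.0, 440.8192, 191.8795], [0.0, 0.0, 1.0]], 'view': [[0.3918, 0.92, 0.011, -0.2281], [-0.6968, 0.2889, 0.6565, 0.3621], [0.6008, -0.2649, 0.7542, -1.6541], [0.0, 0.0, 0.0, 1.0]]}
top {'mtx': [[449.6079, 0.0, 257.2218], [0.0, 449.6079, 184.9235], [0.0, 0.0, 1.0]], 'view': [[0.0088, -0.9998, 0.0152, -0.0089], [0.9963, 0.01, 0.0851, -0.5995], [-0.0853, 0.0144, 0.9963, -1.2721], [0.0, 0.0, 0.0, 1.0]]}
```

View pics/scene0.png

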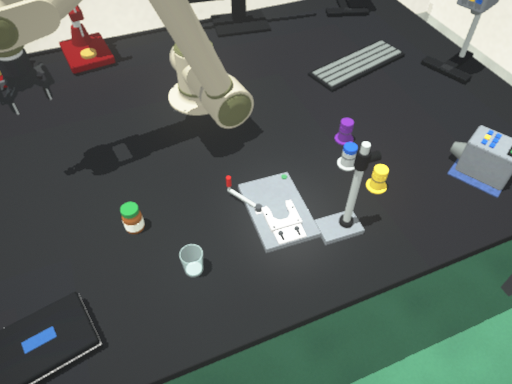

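View pics/top0.png

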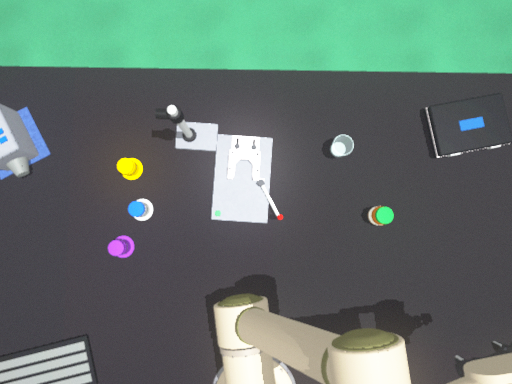

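The scene view shows the cup (blue cap ~(350,148)) between the purple and yellow look-alikes, the jar at (132,216), beaker at (192,260), and the holder on its plate with the red knob at (228,182). In the top view the cup is ~(140,209), the plate ~(243,180), the knob (280,216).

```bash
cat > h.py <<'E'
from rig import readout, eyes, env
import cv2, numpy as np
def ray(m,uv):
    K,V=np.array(m["mtx"]),np.array(m["view"]); p=np.linalg.solve(K,[uv[0],uv[1],1.]); d=V[:3,:3].T@np.array([p[0],-p[1],-p[2]])
    return -V[:3,:3].T@V[:3,3], d/np.linalg.norm(d)
def onz(m,uv,z):
    o,d=ray(m,uv); return o+d*(z-o[2])/d[2]
def tri(m1,u1,m2,u2):
    o1,d1=ray(m1,u1);o2,d2=ray(m2,u2)
    s=np.linalg.lstsq(np.c_[d1,-d2],o2-o1,rcond=None)[0]; a,b=o1+s[0]*d1,o2+s[1]*d2
    return (a+b)/2,np.linalg.norm(a-b)
def hsv(im): return cv2.cvtColor(im,cv2.COLOR_RGB2HSV)
def blob(im,lo,hi,box=None,minarea=8):
    k=cv2.inRange(hsv(im),np.array(lo),np.array(hi))
    if box: z=np.zeros_like(k); x0,y0,x1,y1=box; z[y0:y1,x0:x1]=k[y0:y1,x0:x1]; k=z
    n,l,s,c=cv2.connectedComponentsWithStats(k)
    return k,[(s[i,4],c[i].round(1).tolist(),s[i,:4].tolist()) for i in range(1,n) if s[i,4]>=minarea]
E
python3 - <<'E'
from h import *
S=cv2.imread("pics/scene0.png")[:,:,::-1];T=cv2.imread("pics/top0.png")[:,:,::-1]
ms,mt=eyes.camera_model("scene"),eyes.camera_model("top")
def c(lo,hi,bs,bt,name):
    a=max(blob(S,lo,hi,bs)[1]);b=max(blob(T,lo,hi,bt)[1]);p,e=tri(ms,a[1],mt,b[1]);print(name,a,b,p.round(4),round(e,4));return p
c((100,120,80),(125,255,255),(330,130,370,175),(120,190,165,225),"bluecap")
c((0,150,80),(8,255,255),(215,170,240,195),(265,205,295,225),"knob")
c((50,120,80),(80,255,255),(110,195,150,225),(360,200,400,230),"jarcap")
c((50,80,60),(85,255,255),(270,165,300,190),(205,205,225,222),"greendot")
k=((hsv(T)[:,:,2]>70)&(hsv(T)[:,:,1]<80)).astype(np.uint8)*255
k2=np.zeros_like(k);k2[125:230,205:280]=k[125:230,205:280]
k2=cv2.morphologyEx(k2,cv2.MORPH_OPEN,np.ones((9,9)));k2[:, :205]=0
cs=max(cv2.findContours(k2,0,2)[0],key=cv2.contourArea);r=cv2.minAreaRect(cs);print(r)
for p in cv2.boxPoints(r): print(p,onz(mt,p,.02).round(4))
ap=cv2.approxPolyDP(cs,4,True)[:,0]; print([(p.tolist(),onz(mt,p,.02).round(3)[:2].tolist()) for p in ap])
cv2.imwrite("pics/crop1.png",cv2.hconcat([cv2.resize(T[120:235,110:300],None,fx=4,fy=4,interpolation=2)])[:,:,::-1])
E
```

```text
bluecap (np.int32(163), [350.1, 147.6], [343, 141, 15, 14]) (np.int32(214), [135.6, 208.5], [128, 201, 17, 16]) [0.5265 0.3318 0.0714] 0.0018
knob (np.int32(52), [228.0, 180.3], [226, 175, 5, 12]) (np.int32(25), [280.0, 216.8], [277, 214, 6, 6]) [ 0.5076 -0.0669  0.0679] 0.0005
jarcap (np.int32(240), [128.8, 209.2], [120, 201, 19, 17]) (np.int32(259), [384.4, 214.9], [376, 206, 18, 18]) [ 0.5153 -0.3545  0.0802] 0.0005
greendot (np.int32(16), [283.8, 176.4], [282, 175, 5, 4]) (np.int32(22), [217.1, 212.9], [215, 211, 5, 5]) [0.5177 0.1107 0.0218] 0.0015
((242.0, 177.0), (104.0, 74.0), 90.0)
[205. 125.] [0.7745 0.1511 0.02  ]
[279. 125.] [ 0.7771 -0.0657  0.02  ]
[279. 229.] [ 0.4734 -0.0671  0.02  ]
[205. 229.] [0.4716 0.1455 0.02  ]
[([205, 125], [0.775, 0.151]), ([205, 229], [0.472, 0.145]), ([279, 229], [0.473, -0.067]), ([279, 220], [0.499, -0.067]), ([273, 218], [0.505, -0.05]), ([279, 214], [0.516, -0.067]), ([279, 125], [0.777, -0.066])]
```

View pics/crop1.png

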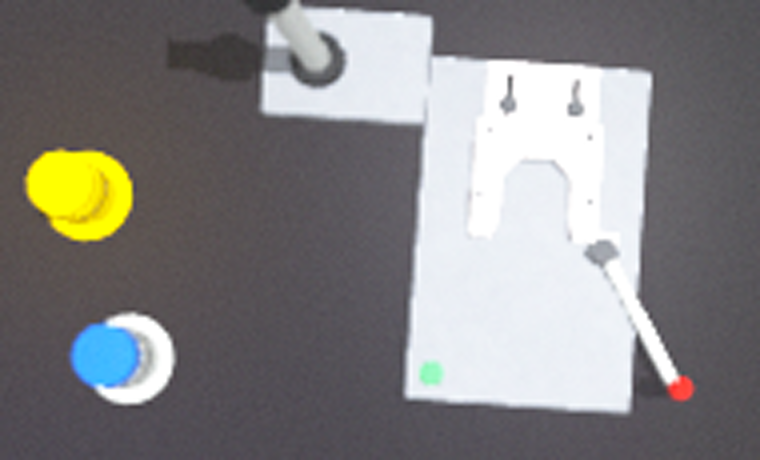

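The crop gives plate corners at about full-px (217.5,134), (273,138), (267.5,223), (211,219.5); the white flange is at ~(141,210) and the keeper points down-right with its pivot at ~(260,182).

```bash
python3 - <<'E'
from h import *
S=cv2.imread("pics/scene0.png")[:,:,::-1];T=cv2.imread("pics/top0.png")[:,:,::-1]
ms,mt=eyes.camera_model("scene"),eyes.camera_model("top")
k=((hsv(T)[:,:,2]>130)&(hsv(T)[:,:,1]<60)).astype(np.uint8)*255
k2=np.zeros_like(k);k2[131:228,209:277]=k[131:228,209:277]
k2=cv2.morphologyEx(k2,cv2.MORPH_OPEN,np.ones((5,5)))
k2[:, :219]*=(np.arange(384)>152)[:,None].astype(np.uint8)
cs=max(cv2.findContours(k2,0,2)[0],key=cv2.contourArea)
W=np.array([onz(mt,p,.02)[:2] for p in cs[:,0]],np.float32)
r=cv2.minAreaRect(W);print("plate rect",r)
for uv in [(217.5,134.25),(273,138.25),(267.5,222.75),(211.25,219.5)]: print(onz(mt,uv,.02).round(4))
# scene check of plate height: corners seen both views
k,b=blob(T,(0,0,170),(179,70,255),(125,195,165,225));print("flange top",b)
ys,xs=np.nonzero(k);c=np.array([[x,y] for x,y in zip(xs,ys)])
W=np.array([onz(mt,p,.006)[:2] for p in c],np.float32);print(cv2.minEnclosingCircle(W))
print("flange right/bottom extents",W.min(0),W.max(0))
g=onz(mt,(217.1,212.9),.02);print("knob",onz(mt,(280,216.8),.082))
piv=onz(mt,(110+601/4,120+250/4),.033);print("pivot",piv)
E
```

```text
plate rect ((0.6200295686721802, 0.038662053644657135), (0.17199836671352386, 0.2525758147239685), 86.91846466064453)
[0.7475 0.1141 0.02  ]
[ 0.7376 -0.0483  0.02  ]
[ 0.491  -0.0339  0.02  ]
[0.4989 0.128  0.02  ]
flange top [(np.int32(216), [145.3, 209.8], [134, 198, 20, 23])]
((0.5269883275032043, 0.3314802646636963), 0.03289123624563217)
flange right/bottom extents [0.49568972 0.2987469 ] [0.5596662  0.35308784]
knob [ 0.50750155 -0.06572582  0.082     ]
pivot [ 0.60598243 -0.01174618  0.033     ]
```

{"name": "arm_command", "arguments": {"rows": "0 24.4 -27.1 0 0 0 0;0 24.4 -27.1 0 0 0 0;0 24.4 -27.1 0 0 0 0;0 24.4 -27.1 0 0 0 0;0 24.4 -27.1 0 0 0 0"}}

```text
time_s: 0.52
position: [0.2586, -0.3444, 0.248]
tool_rot: [[0.938, 0.347, -0.0], [0.347, -0.938, 0.001], [0.0, -0.001, -1.0]]
ft_force: [1.3, -0.8, -0.0]
grip_width: 0.0854
```

{"name": "arm_command", "arguments": {"rows": "0 24.4 -27.1 0 0 0 0;0 24.4 -27.1 0 0 0 0;0 24.4 -27.1 0 0 0 0;0 24.4 -27.1 0 0 0 0;0 24.4 -27.1 0 0 0 0"}}

```text
time_s: 0.93
position: [0.3258, -0.175, 0.2482]
tool_rot: [[0.938, 0.347, -0.0], [0.347, -0.938, 0.0], [-0.0, -0.0, -1.0]]
ft_force: [0.3, -0.5, 0.7]
grip_width: 0.085
```

{"name": "arm_command", "arguments": {"rows": "0 24.4 -27.1 0 0 0 0;0 24.4 -27.1 0 0 0 0;0 24.4 -27.1 0 0 0 0;0 24.4 -27.1 0 0 0 0;0 24.4 -27.1 0 0 0 0"}}

```text
time_s: 1.35
position: [0.3931, -0.0055, 0.2483]
tool_rot: [[0.938, 0.347, -0.0], [0.347, -0.938, -0.0], [-0.0, -0.0, -1.0]]
ft_force: [0.5, -1.1, 0.4]
grip_width: 0.085
```

{"name": "arm_command", "arguments": {"rows": "0 24.4 -27.1 0 0 0 0;0 24.4 -27.1 0 0 0 0;0 24.4 -27.1 0 0 0 0;0 24.4 -27.1 0 0 0 0;0 24.4 -27.1 0 0 0 0"}}

```text
time_s: 1.77
position: [0.4605, 0.1641, 0.2481]
tool_rot: [[0.938, 0.348, -0.0], [0.348, -0.938, -0.0], [-0.001, -0.0, -1.0]]
ft_force: [1.2, -1.0, 1.4]
grip_width: 0.0861
```

{"name": "arm_command", "arguments": {"rows": "0 24.4 -27.1 0 0 0 0;0 24.4 -27.1 0 0 0 0;0 24.4 -27.1 0 0 0 0;0 24.4 -27.1 0 0 0 0;0 24.4 -27.1 0 0 0 0"}}

```text
time_s: 2.18
position: [0.5278, 0.3333, 0.2478]
tool_rot: [[0.938, 0.348, -0.001], [0.348, -0.938, -0.0], [-0.001, 0.0, -1.0]]
ft_force: [0.4, 1.3, -0.1]
grip_width: 0.0857
```

{"name": "arm_command", "arguments": {"rows": "0 0 0 0 0 0 -6.3;0 0 0 0 0 0 -6.3;0 0 0 0 0 0 -6.3;0 0 0 0 0 0 -6.3;0 0 0 0 0 0 -6.3"}}

```text
time_s: 2.6
position: [0.5276, 0.3315, 0.2478]
tool_rot: [[0.614, 0.79, -0.001], [0.79, -0.614, -0.0], [-0.001, -0.001, -1.0]]
ft_force: [0.5, 0.1, -0.3]
grip_width: 0.0854
```

{"name": "arm_command", "arguments": {"rows": "0 0 0 0 0 0 -6.3;0 0 0 0 0 0 -6.3;0 0 0 0 0 0 -6.3;0 0 0 0 0 0 -6.3;0 0 0 0 0 0 -6.3"}}

```text
time_s: 3.02
position: [0.5276, 0.3315, 0.2478]
tool_rot: [[0.111, 0.994, -0.001], [0.994, -0.111, -0.0], [-0.0, -0.001, -1.0]]
ft_force: [-0.3, 0.6, 0.2]
grip_width: 0.0855
```

{"name": "arm_command", "arguments": {"rows": "0 0 0 0 0 0 -6.3;0 0 0 0 0 0 -6.3;0 0 0 0 0 0 -6.3;0 0 0 0 0 0 -6.3;0 0 0 0 0 0 -6.3"}}

```text
time_s: 3.43
position: [0.5276, 0.3314, 0.2479]
tool_rot: [[-0.425, 0.905, -0.001], [0.905, 0.425, -0.0], [0.0, -0.001, -1.0]]
ft_force: [0.2, -1.0, 0.1]
grip_width: 0.0853
```

{"name": "arm_command", "arguments": {"rows": "0 0 0 0 0 0 -6.3;0 0 0 0 0 0 -6.3;0 0 0 0 0 0 -6.3;0 0 0 0 0 0 -6.3;0 0 0 0 0 0 -6.3"}}

```text
time_s: 3.85
position: [0.5276, 0.3314, 0.2478]
tool_rot: [[-0.835, 0.55, -0.001], [0.55, 0.835, -0.0], [0.001, -0.001, -1.0]]
ft_force: [0.1, 0.4, 0.4]
grip_width: 0.085
```

{"name": "arm_command", "arguments": {"rows": "0 0 0 0 0 0 -6.3;0 0 0 0 0 0 -6.3;0 0 0 0 0 0 -6.3;0 0 0 0 0 0 -6.3;0 0 0 0 0 0 -5.3"}}

```text
time_s: 4.27
position: [0.5276, 0.3314, 0.2478]
tool_rot: [[-0.999, 0.05, -0.001], [0.05, 0.999, -0.0], [0.001, -0.0, -1.0]]
ft_force: [-0.2, 0.2, 0.6]
grip_width: 0.0852
```

```bash
python3 - <<'E'
from h import *
m=eyes.camera_model("wrist");im=eyes.get_image("wrist");cv2.imwrite("pics/w1.png",im[:,:,::-1])
print(np.round(m["mtx"],1).tolist(),np.round(m["view"],3).tolist())
for b in blob(im,(100,120,80),(125,255,255),minarea=60)[1]: print(b,onz(m,b[1],.078))
E
```

```text
[[281.3, 0.0, 255.1], [0.0, 281.3, 188.0], [0.0, 0.0, 1.0]] [[0.051, 0.999, 0.001, -0.358], [-0.945, 0.048, -0.325, 0.525], [-0.325, 0.016, 0.946, -0.215], [0.0, 0.0, 0.0, 1.0]]
(np.int32(1281), [254.9, 168.6], [235, 148, 41, 41]) [0.52384845 0.3313568  0.078     ]
(np.int32(87), [466.0, 239.9], [442, 231, 44, 23]) [0.62407691 0.57772281 0.078     ]
```

View pics/w1.png

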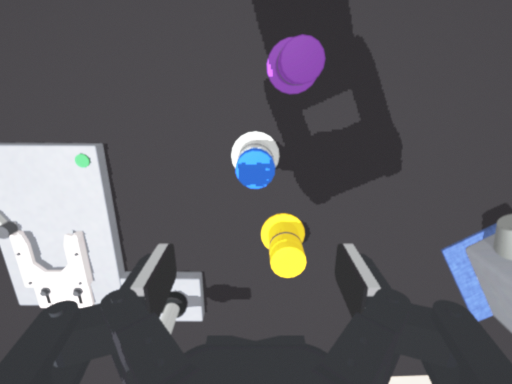

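The wrist view shows the cup centred at (255,165) between the jaws' line, purple and yellow clear of the fingers' path. Descending and gripping.

{"name": "arm_command", "arguments": {"rows": "0 2 0 32 0 0 0;0 0 0 32 0 0 0;0 0 0 32 0 0 0;0 0 0 32 0 0 0;0 0 0 32 0 0 0", "squeeze": 40}}

```text
time_s: 4.73
position: [0.5254, 0.3315, 0.0867]
tool_rot: [[-0.998, 0.058, -0.0], [0.058, 0.998, -0.0], [0.0, -0.0, -1.0]]
ft_force: [0.6, -0.5, 0.9]
grip_width: 0.0854
```

{"name": "arm_command", "arguments": {"rows": "0 0 0 25 0 0 0;0 0 0 20 0 0 0;0.4 0 0 0 0 0 0;1 0 0 0 0 0 0;1 0 0 0 0 0 0"}}

```text
time_s: 5.15
position: [0.5264, 0.3319, 0.0447]
tool_rot: [[-0.998, 0.056, 0.002], [0.056, 0.998, 0.001], [-0.002, 0.001, -1.0]]
ft_force: [-0.2, 1.0, 0.4]
grip_width: 0.0516
```

{"name": "arm_command", "arguments": {"rows": "1 0 0 0 0 0 0;1 0 0 0 0 0 0;1 0 0 0 0 0 0;1 0 0 0 0 0 0;1 0 0 0 0 0 0"}}

```text
time_s: 5.57
position: [0.5266, 0.332, 0.0452]
tool_rot: [[-0.998, 0.056, 0.003], [0.056, 0.998, 0.001], [-0.003, 0.001, -1.0]]
ft_force: [-0.2, 0.1, 6.0]
grip_width: 0.0429
```

{"name": "arm_command", "arguments": {"rows": "1 0 0 -15 0 0 0;1 0 0 -25 0 0 0;1 0 0 -20 0 0 0;1 -2.9 -28.9 0 0 0 0;1 -2.9 -28.9 0 0 0 0"}}

```text
time_s: 5.98
position: [0.5283, 0.274, 0.1047]
tool_rot: [[-0.999, 0.053, 0.003], [0.053, 0.999, 0.001], [-0.003, 0.001, -1.0]]
ft_force: [1.0, -0.6, -4.2]
grip_width: 0.0433
```

{"name": "arm_command", "arguments": {"rows": "1 -2.9 -28.9 0 0 0 0;1 -2.9 -28.9 0 0 0 0;1 -2.9 -28.9 0 0 0 0;1 -2.9 -28.9 0 0 0 0;1 -2.9 -28.9 0 0 0 0"}}

```text
time_s: 6.4
position: [0.5344, 0.1272, 0.1035]
tool_rot: [[-0.998, 0.055, -0.0], [0.055, 0.998, 0.0], [0.0, 0.0, -1.0]]
ft_force: [-0.1, -0.2, -3.5]
grip_width: 0.0431
```

{"name": "arm_command", "arguments": {"rows": "1 -2.9 -28.9 0 0 0 0;1 -2.9 -28.9 0 0 0 0;1 -2.9 -28.9 0 0 0 0;1 0 0 0 0 0 0;1 0 0 0 0 0 0"}}

```text
time_s: 6.82
position: [0.5386, 0.0402, 0.1035]
tool_rot: [[-0.998, 0.058, -0.0], [0.058, 0.998, 0.0], [0.0, 0.0, -1.0]]
ft_force: [-1.0, 0.5, -3.5]
grip_width: 0.043
```

```bash
python3 - <<'E'
from h import *
st=readout.observe();print(st["position"],st["ft_force"],st["q"].round(1),st["grip_width"])
m=eyes.camera_model("wrist");im=eyes.get_image("wrist");cv2.imwrite("pics/w2.png",im[:,:,::-1]);np.save("w2v.npy",m["view"])
T=eyes.get_image("top");S=eyes.get_image("scene");cv2.imwrite("pics/top2.png",T[:,:,::-1]);cv2.imwrite("pics/scene2.png",S[:,:,::-1])
s=cv2.resize(S[110:270,200:400],None,fx=3,fy=3,interpolation=2)[:,:,::-1]
cv2.imwrite("pics/c2.png",cv2.resize(cv2.hconcat([im[:,:,::-1],cv2.resize(s,(480,384))]),(800,310)))
E
```

```text
[0.53860613 0.04019206 0.10349851] [-1.00781215  0.47192151 -3.51350966] [ -8.3  29.4  88.2   0.   62.4 -95. ] 0.0430279018804122
```

View pics/c2.png

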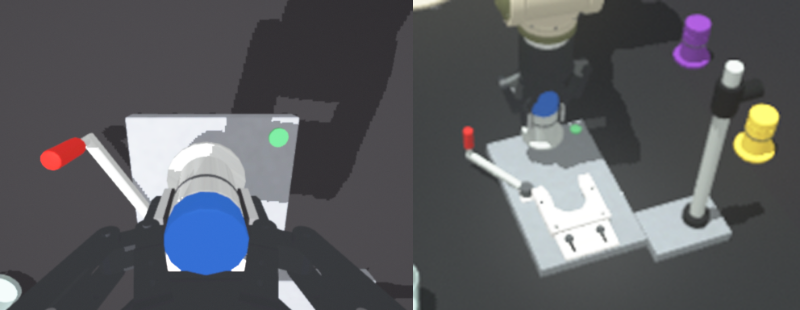

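The wrist view shows the cup held upright; the plate's front corners are at about (157,143) and (371,143) in full pixels. The scene view shows the cup over the apron, keeper still open.

```bash
python3 - <<'E'
from h import *
W=cv2.imread("pics/w2.png")[:,:,::-1];T=cv2.imread("pics/top0.png")[:,:,::-1];mt=eyes.camera_model("top");m=eyes.camera_model("wrist")
p=np.array([.5386,.0402]);a=np.radians(-3.2);R=np.array([[np.cos(a),-np.sin(a)],[np.sin(a),np.cos(a)]]);O=np.array([.6385,.0354])
f=lambda w:((np.array(w)[:2]-O)@R*1e3).round(1)
print("tcp",f(p))
# plate corners, wrist
g=cv2.cvtColor(W,cv2.COLOR_RGB2GRAY)
for r in (152,158,165,172):
    print(r,[ (c,int(g[r,c])) for c in range(148,172,2)], [(c,int(g[r,c])) for c in range(358,382,3)])
for c in (160,170,330,350,365): col=g[130:160,c].astype(int);print("edge row",c,130+np.abs(np.diff(col)).argmax())
for uv in [(157.5,143),(371,143)]: print("corner",onz(m,uv,.02).round(4),f(onz(m,uv,.02)))
b=blob(W,(50,80,60),(85,255,255))[1];bt=blob(T,(50,80,60),(85,255,255),(205,205,225,222))[1]
print("dot w",onz(m,max(b)[1],.02),"dot top",onz(mt,max(bt)[1],.02),f(onz(m,max(b)[1],.02)))
# holder in top: columns bright along rows
h=T[:,:,2].astype(int)
for r in (156,164,168,172,176): print(r,h[r,222:268].tolist())
E
```

```text
tcp [-100.    -0.8]
152 [(148, 77), (150, 78), (152, 79), (154, 85), (156, 203), (158, 239), (160, 240), (162, 239), (164, 240), (166, 240), (168, 241), (170, 241)] [(358, 154), (361, 154), (364, 231), (367, 234), (370, 146), (373, 52), (376, 51), (379, 52)]
158 [(148, 52), (150, 51), (152, 52), (154, 53), (156, 161), (158, 239), (160, 240), (162, 239), (164, 239), (166, 240), (168, 239), (170, 240)] [(358, 149), (361, 149), (364, 148), (367, 148), (370, 64), (373, 52), (376, 50), (379, 51)]
165 [(148, 51), (150, 52), (152, 51), (154, 51), (156, 74), (158, 232), (160, 241), (162, 241), (164, 241), (166, 242), (168, 242), (170, 242)] [(358, 150), (361, 147), (364, 148), (367, 145), (370, 51), (373, 52), (376, 53), (379, 52)]
172 [(148, 52), (150, 53), (152, 54), (154, 68), (156, 77), (158, 176), (160, 242), (162, 242), (164, 243), (166, 242), (168, 242), (170, 242)] [(358, 149), (361, 147), (364, 148), (367, 121), (370, 50), (373, 51), (376, 52), (379, 51)]
edge row 160 144
edge row 170 144
edge row 330 140
edge row 350 151
edge row 365 153
corner [ 0.4878 -0.028   0.02  ] [-146.9  -7
[... 625 characters left out ...]
[246, 244, 246, 246, 237, 215, 249, 232, 247, 255, 255, 255, 255, 252, 246, 246, 246, 246, 245, 245, 244, 245, 245, 246, 246, 245, 245, 246, 246, 237, 244, 255, 255, 255, 255, 255, 255, 255, 245, 247, 247, 246, 247, 246, 246, 246]
172 [245, 245, 246, 246, 234, 233, 255, 255, 255, 255, 255, 255, 255, 244, 245, 245, 245, 245, 245, 247, 246, 246, 246, 246, 246, 246, 247, 246, 246, 239, 251, 255, 255, 255, 255, 255, 255, 255, 246, 247, 246, 247, 247, 246, 246, 246]
176 [245, 245, 245, 245, 240, 253, 255, 255, 255, 255, 255, 255, 250, 246, 247, 247, 246, 247, 246, 246, 247, 248, 248, 248, 248, 247, 246, 247, 246, 238, 249, 255, 255, 255, 255, 255, 255, 254, 248, 248, 247, 247, 248, 248, 247, 247]
```

```bash
python3 - <<'E'
from h import *
T=cv2.imread("pics/top0.png")[:,:,::-1];S=cv2.imread("pics/scene2.png")[:,:,::-1];mt=eyes.camera_model("top");ms=eyes.camera_model("scene")
a=np.radians(-3.2);R=np.array([[np.cos(a),-np.sin(a)],[np.sin(a),np.cos(a)]]);O=np.array([.6385,.0354])
f=lambda w:((np.array(w)[:2]-O)@R*1e3).round(1)
for uv in [(243.5,172),(243.9,164),(243.4,176),(244.2,156)]: print("top holder mid",f(onz(mt,uv,.034)))
for uv in [(227.8,172),(235,172),(251.8,172),(259.8,172)]: print(f(onz(mt,uv,.034)))
T2=cv2.imread("pics/top2.png")[:,:,::-1]
c=cv2.resize(S[165:250,240:330],None,fx=6,fy=6,interpolation=2)[:,:,::-1]
d=cv2.resize(T2[130:235,205:285],None,fx=4.857,fy=4.857,interpolation=2)[:510,:,::-1]
d=cv2.resize(d,(int(d.shape[1]*510/d.shape[0]),510))[:,:260*1+0] if 0 else d[:510]
c=c[:510,:400];cv2.imwrite("pics/c3.png",cv2.hconcat([np.ascontiguousarray(c),np.ascontiguousarray(d[:510])]))
print(c.shape,d.shape)
for z in (.06,.066): pass
W=cv2.imread("pics/w2.png")[:,:,::-1];m=eyes.camera_model("wrist")
b=max(blob(S,(100,120,80),(125,255,255),(250,120,300,180))[1]);print("cap scene",b,f(onz(ms,b[1],.13)))
k,bb=blob(W,(100,120,80),(125,255,255),(190,230,320,345),500);ys,xs=np.nonzero(k)
print("cap wrist",bb,f(onz(m,max(bb)[1],.138)))
E
```

```text
top holder mid [-2.9  1.1]
top holder mid [20.3  1.5]
top holder mid [-14.4   0.6]
top holder mid [43.6  2.2]
[-5.9 46.1]
[-4.5 25.5]
[ -1.3 -22.7]
[  0.2 -45.6]
(510, 400, 3) (510, 389, 3)
cap scene (np.int32(143), [268.5, 163.3], [261, 157, 15, 13]) [-94.1   2.6]
cap wrist [(np.int32(8644), [255.2, 290.1], [203, 238, 106, 103])] [-109.4    1.1]
```

View pics/c3.png

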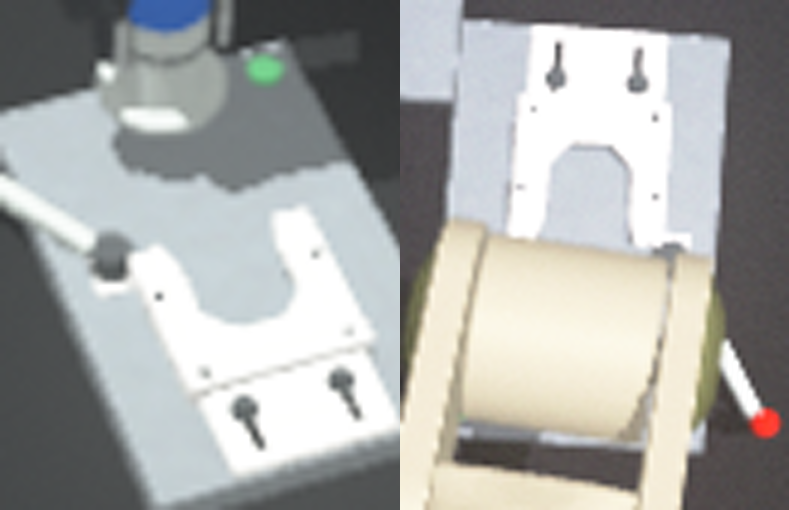

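The crop of the scene view shows the U's front corners at about (132,255)/(310,207) and back corners (197,393)/(377,340) (crop px, x6, origin (240,165)); the cup's flange hangs at ~(165,85). The top crop shows the arm covering only the apron.

```bash
python3 - <<'E'
from h import *
mt=eyes.camera_model("top");ms=eyes.camera_model("scene")
a=np.radians(-3.2);R=np.array([[np.cos(a),-np.sin(a)],[np.sin(a),np.cos(a)]]);O=np.array([.6385,.0354])
f=lambda w:((np.array(w)[:2]-O)@R*1e3).round(1)
for n,u,z in [("FL",(132,255),.034),("FR",(310,207),.034),("BL",(197,393),.034),("BR",(377,340),.034),("plateback",(155,510),.02),("plL",(0,113),.02),("plR",(285,38),.02),("flange",(165,85),.063),("dot",(265,68),.02)]:
    print(n,f(onz(ms,(240+u[0]/6,165+u[1]/6),z)))
# top2: crop scale 4.857, origin (205,130), offset 400
for n,u,z in [("B",(518,98),.034),("B",(672,105),.034),("plTL",(462,20),.02),("plTR",(730,40),.02),("plBR",(703,450),.02)]:
    print(n,f(onz(mt,(205+(u[0]-400)/4.857,130+u[1]/4.857),z)))
E
```

```text
FL [-22.5 -41.5]
FR [-22.   50.1]
BL [ 63.3 -41.3]
BR [62.8 48.3]
plateback [107.8 -78. ]
plL [-141.8  -68.5]
plR [-142.8   87.4]
flange [-95.5   2. ]
dot [-126.4   69.6]
B [57.6 46.2]
B [ 59.5 -45.3]
plTL [104.9  83.9]
plTR [103.6 -77.8]
plBR [-143.1  -77. ]
```

{"name": "arm_command", "arguments": {"rows": "1 0 1.8 15 0 0 0;1 0 0 12 0 0 0;1 0 0 7 0 0 0;1 0 0 1 0 0 0;1 0 0 0 0 0 0"}}

```text
time_s: 7.38
position: [0.5387, 0.0438, 0.0682]
tool_rot: [[-0.999, 0.054, -0.001], [0.054, 0.999, 0.0], [0.001, 0.0, -1.0]]
ft_force: [-0.8, 0.6, -2.4]
grip_width: 0.0432
```

{"name": "arm_command", "arguments": {"rows": "1 0 0 1 0 0 0;1 0 0 1 0 0 0;1 0 0 0 0 0 0"}}

```text
time_s: 7.63
position: [0.5389, 0.0433, 0.0667]
tool_rot: [[-0.998, 0.055, 0.001], [0.055, 0.998, -0.0], [-0.001, -0.0, -1.0]]
ft_force: [-0.0, 0.4, -2.5]
grip_width: 0.0429
```

{"name": "arm_command", "arguments": {"rows": "1 0 0 1 0 0 0;1 0 0 0 0 0 0"}}

```text
time_s: 7.8
position: [0.5388, 0.0432, 0.0654]
tool_rot: [[-0.998, 0.055, 0.0], [0.055, 0.998, 0.0], [-0.0, 0.0, -1.0]]
ft_force: [-0.0, 0.2, -4.1]
grip_width: 0.0432
```

{"name": "arm_command", "arguments": {"rows": "1 0 -0.7 0.7 0 0 0;1 0 0 0 0 0 0;1 0 0 0 0 0 0"}}

```text
time_s: 8.05
position: [0.5389, 0.0428, 0.0652]
tool_rot: [[-0.998, 0.055, 0.001], [0.055, 0.998, 0.0], [-0.001, 0.0, -1.0]]
ft_force: [-2.1, 2.6, 4.5]
grip_width: 0.0429
```

{"name": "arm_command", "arguments": {"rows": "1 0 0 0.7 0 0 0;1 0 0 0 0 0 0;1 0 0 0 0 0 0"}}

```text
time_s: 8.3
position: [0.5389, 0.0428, 0.0652]
tool_rot: [[-0.998, 0.055, 0.001], [0.055, 0.998, 0.0], [-0.001, 0.0, -1.0]]
ft_force: [-4.9, 3.3, 12.4]
grip_width: 0.0431
```

{"name": "arm_command", "arguments": {"rows": "1 0 0 0.7 0 0 0;1 0 0 0 0 0 0;1 0 0 0 0 0 0"}}

```text
time_s: 8.55
position: [0.5389, 0.0428, 0.0651]
tool_rot: [[-0.998, 0.055, 0.002], [0.055, 0.998, 0.0], [-0.002, 0.0, -1.0]]
ft_force: [-6.7, 2.9, 19.6]
grip_width: 0.0428
```

{"name": "arm_command", "arguments": {"rows": "1 0 0 -1.6 0 0 0;1 -6 0 0 0 0 0;1 -8 0 0 0 0 0;1 -8 0 0 0 0 0;1 -8 0 0 0 0 0"}}

```text
time_s: 8.97
position: [0.5688, 0.0406, 0.0652]
tool_rot: [[-0.998, 0.055, -0.001], [0.055, 0.998, -0.0], [0.001, -0.0, -1.0]]
ft_force: [-6.4, -0.1, 8.6]
grip_width: 0.0436
```

{"name": "arm_command", "arguments": {"rows": "1 -6 0 0 0 0 0;1 -4 0 0 0 0 0;1 -4 0 0 0 0 0;1 -4 0 0 0 0 0;1 -4 0 0 0 0 0"}}

```text
time_s: 9.38
position: [0.5907, 0.0394, 0.0652]
tool_rot: [[-0.998, 0.055, -0.001], [0.055, 0.998, -0.0], [0.001, -0.0, -1.0]]
ft_force: [-5.8, -0.2, 7.2]
grip_width: 0.0434
```

{"name": "arm_command", "arguments": {"rows": "1 -3 0 -0.6 0 0 0;1 -3 0 0 0 0 0;1 -3 0 0 0 0 0;1 -3 0 0 0 0 0;1 -3 0 0 0 0 0"}}

```text
time_s: 9.8
position: [0.6059, 0.0388, 0.0653]
tool_rot: [[-0.998, 0.055, -0.0], [0.055, 0.998, -0.0], [0.0, -0.0, -1.0]]
ft_force: [-2.6, 0.5, 0.3]
grip_width: 0.043
```

{"name": "arm_command", "arguments": {"rows": "1 -3 0 0 0 0 0;1 -3 0 0 0 0 0;1 -3 0 0 0 0 0;1 -3 0 0 0 0 0"}}

```text
time_s: 10.13
position: [0.6179, 0.0382, 0.0653]
tool_rot: [[-0.998, 0.055, -0.0], [0.055, 0.998, 0.0], [0.0, 0.0, -1.0]]
ft_force: [-1.6, 0.8, -0.5]
grip_width: 0.0431
```

{"name": "arm_command", "arguments": {"rows": "1 -3 0 0 0 0 0;1 -3 0 0 0 0 0;1 -2 0 0 0 0 0;1 0 0 0 0 0 0"}}

```text
time_s: 10.47
position: [0.6261, 0.0377, 0.0652]
tool_rot: [[-0.998, 0.055, 0.001], [0.055, 0.998, -0.0], [-0.001, 0.0, -1.0]]
ft_force: [0.3, -0.3, -2.4]
grip_width: 0.0432
```

{"name": "arm_command", "arguments": {"rows": "1 -2 0 0 0 0 0;1 -2 0 0 0 0 0;1 0 0 0 0 0 0"}}

```text
time_s: 10.72
position: [0.6299, 0.0375, 0.0653]
tool_rot: [[-0.998, 0.055, 0.0], [0.055, 0.998, 0.0], [-0.0, 0.0, -1.0]]
ft_force: [0.3, -1.2, -2.8]
grip_width: 0.0434
```

{"name": "arm_command", "arguments": {"rows": "1 -2 0 0 0 0 0;1 -2 0 0 0 0 0;1 0 0 0 0 0 0"}}

```text
time_s: 10.97
position: [0.634, 0.0372, 0.0653]
tool_rot: [[-0.998, 0.055, 0.0], [0.055, 0.998, 0.0], [-0.0, 0.0, -1.0]]
ft_force: [-0.8, 0.1, -3.7]
grip_width: 0.0433
```

{"name": "arm_command", "arguments": {"rows": "1 -1.5 0 0.3 0 0 0;1 -1.5 0 0 0 0 0;1 -1 0 0 0 0 0;1 0 0 0 0 0 0"}}

```text
time_s: 11.3
position: [0.6378, 0.0371, 0.0653]
tool_rot: [[-0.998, 0.055, 0.0], [0.055, 0.998, -0.0], [-0.0, 0.0, -1.0]]
ft_force: [-0.2, -0.0, -1.3]
grip_width: 0.043
```

{"name": "arm_command", "arguments": {"rows": "1 -1 0 0 0 0 0;1 -1 0 0 0 0 0;1 0 0 0 0 0 0"}}

```text
time_s: 11.55
position: [0.6398, 0.037, 0.0653]
tool_rot: [[-0.998, 0.055, 0.0], [0.055, 0.998, 0.0], [-0.0, 0.0, -1.0]]
ft_force: [-0.9, 0.1, 1.9]
grip_width: 0.0432
```

{"name": "arm_command", "arguments": {"rows": "1 -1 0 0 0 0 0;1 -1 0 0 0 0 0;1 0 0 0 0 0 0"}}

```text
time_s: 11.8
position: [0.6418, 0.0368, 0.0652]
tool_rot: [[-0.998, 0.055, 0.0], [0.055, 0.998, -0.0], [-0.0, 0.0, -1.0]]
ft_force: [-0.5, 0.9, 0.8]
grip_width: 0.043
```

{"name": "arm_command", "arguments": {"rows": "1 -1 0 0 0 0 0;1 -0.8 0 0 0 0 0;1 0 0 0 0 0 0"}}

```text
time_s: 12.05
position: [0.6435, 0.0367, 0.0653]
tool_rot: [[-0.998, 0.055, 0.0], [0.055, 0.998, -0.0], [-0.0, 0.0, -1.0]]
ft_force: [-1.8, 0.0, 3.0]
grip_width: 0.043
```

{"name": "arm_command", "arguments": {"rows": "1 -0.8 0 0 0 0 0;1 0 0 0 0 0 0"}}

```text
time_s: 12.22
position: [0.6443, 0.0367, 0.0653]
tool_rot: [[-0.998, 0.055, 0.0], [0.055, 0.998, -0.0], [-0.0, -0.0, -1.0]]
ft_force: [-2.9, -0.3, 3.3]
grip_width: 0.0431
```

{"name": "arm_command", "arguments": {"rows": "1 -0.8 0 0 0 0 0;1 0 0 0 0 0 0"}}

```text
time_s: 12.38
position: [0.6451, 0.0366, 0.0652]
tool_rot: [[-0.998, 0.055, 0.0], [0.055, 0.998, -0.0], [-0.0, -0.0, -1.0]]
ft_force: [-2.7, 0.3, 4.1]
grip_width: 0.043
```

{"name": "arm_command", "arguments": {"rows": "1 -0.7 0 0 0 0 0;1 0 0 0 0 0 0"}}

```text
time_s: 12.55
position: [0.6458, 0.0366, 0.0653]
tool_rot: [[-0.998, 0.055, 0.0], [0.055, 0.998, 0.0], [-0.0, 0.0, -1.0]]
ft_force: [-3.5, 0.4, 4.6]
grip_width: 0.0432
```

{"name": "arm_command", "arguments": {"rows": "1 -0.6 0 0 0 0 0;1 0 0 0 0 0 0"}}

```text
time_s: 12.72
position: [0.6463, 0.0366, 0.0652]
tool_rot: [[-0.998, 0.055, 0.0], [0.055, 0.998, 0.0], [-0.0, 0.0, -1.0]]
ft_force: [-4.2, 0.5, 4.8]
grip_width: 0.0427
```

{"name": "arm_command", "arguments": {"rows": "1 -0.7 0 -0.3 0 0 0;1 0 0 0 0 0 0"}}

```text
time_s: 12.88
position: [0.6471, 0.0365, 0.0653]
tool_rot: [[-0.998, 0.055, 0.0], [0.055, 0.998, 0.0], [-0.0, 0.0, -1.0]]
ft_force: [-4.1, 1.0, 2.4]
grip_width: 0.0427
```

{"name": "arm_command", "arguments": {"rows": "1 -0.7 0 0 0 0 0;1 0 0 0 0 0 0"}}

```text
time_s: 13.05
position: [0.6478, 0.0365, 0.0653]
tool_rot: [[-0.998, 0.055, 0.0], [0.055, 0.998, 0.0], [0.0, 0.0, -1.0]]
ft_force: [-2.0, -0.5, 1.7]
grip_width: 0.0431
```

{"name": "arm_command", "arguments": {"rows": "1 -0.7 0 0 0 0 0;1 0 0 0 0 0 0"}}

```text
time_s: 13.22
position: [0.6483, 0.0365, 0.0653]
tool_rot: [[-0.998, 0.055, -0.0], [0.055, 0.998, 0.0], [0.0, 0.0, -1.0]]
ft_force: [-3.2, 0.4, 1.8]
grip_width: 0.0431
```

{"name": "arm_command", "arguments": {"rows": "1 -0.7 0 0 0 0 0;1 0 0 0 0 0 0"}}

```text
time_s: 13.38
position: [0.6485, 0.0365, 0.0653]
tool_rot: [[-0.998, 0.055, -0.002], [0.055, 0.998, 0.0], [0.002, -0.0, -1.0]]
ft_force: [-5.9, -0.3, 4.0]
grip_width: 0.0428
```

{"name": "arm_command", "arguments": {"rows": "1 -0.8 0 0 0 0 0;1 0 0 0 0 0 0"}}

```text
time_s: 13.55
position: [0.6487, 0.0365, 0.0654]
tool_rot: [[-0.998, 0.055, -0.003], [0.055, 0.998, 0.0], [0.003, -0.0, -1.0]]
ft_force: [-8.9, 0.1, 5.7]
grip_width: 0.0434
```

{"name": "arm_command", "arguments": {"rows": "1 -0.5 0 0 0 0 0;1 0 0 0 0 0 0"}}

```text
time_s: 13.72
position: [0.6489, 0.0365, 0.0655]
tool_rot: [[-0.998, 0.055, -0.004], [0.055, 0.998, 0.0], [0.004, -0.0, -1.0]]
ft_force: [-10.9, -0.2, 7.8]
grip_width: 0.0433
```

{"name": "arm_command", "arguments": {"rows": "1 -0.7 0 0 0 0 0;1 0 0 0 0 0 0;1 0 0 0 0 0 0"}}

```text
time_s: 13.97
position: [0.649, 0.0365, 0.0655]
tool_rot: [[-0.998, 0.055, -0.006], [0.055, 0.998, 0.0], [0.006, -0.0, -1.0]]
ft_force: [-13.6, -0.1, 10.1]
grip_width: 0.0431
```

{"name": "arm_command", "arguments": {"rows": "1 -0.4 0 0 0 0 0;1 0 0 0 0 0 0;1 0 0 0 0 0 0"}}

```text
time_s: 14.22
position: [0.6491, 0.0365, 0.0656]
tool_rot: [[-0.998, 0.055, -0.006], [0.055, 0.998, 0.0], [0.006, -0.0, -1.0]]
ft_force: [-15.8, 0.1, 10.7]
grip_width: 0.043
```

{"name": "arm_command", "arguments": {"rows": "1 1.5 0 0 0 0 0;1 1.2 0 0 0 0 0;1 0 0 0 0 0 0"}}

```text
time_s: 14.47
position: [0.6485, 0.0365, 0.0653]
tool_rot: [[-0.998, 0.055, -0.001], [0.055, 0.998, 0.0], [0.001, 0.0, -1.0]]
ft_force: [-3.9, 0.3, 2.4]
grip_width: 0.0432
```

{"name": "arm_command", "arguments": {"rows": "0.5 0 0 0 0 0 0;0 0 0 0 0 0 0;0 0 0 0 0 0 0;0 0 0 0 0 0 0;0 0 0 0 0 0 0"}}

```text
time_s: 14.88
position: [0.6492, 0.0364, 0.0654]
tool_rot: [[-0.998, 0.055, 0.001], [0.055, 0.998, -0.0], [-0.001, -0.0, -1.0]]
ft_force: [0.2, 1.1, 0.6]
grip_width: 0.0855
```

{"name": "arm_command", "arguments": {"rows": "0 0 0 0 0 0 0;0 0 0 -15 0 0 0;0 0 0 -30 0 0 0;0 0 0 -35 0 0 0;0 0 0 -30 0 0 0"}}

```text
time_s: 15.3
position: [0.6489, 0.0365, 0.1774]
tool_rot: [[-0.998, 0.055, 0.001], [0.055, 0.998, -0.0], [-0.001, 0.0, -1.0]]
ft_force: [0.7, 0.0, -0.1]
grip_width: 0.0853
```

```bash
python3 - <<'E'
from h import *
st=readout.observe();print(st["position"].round(4),st["q"].round(1),st["grip_width"],st["time_s"])
T=eyes.get_image("top");S=eyes.get_image("scene");mt=eyes.camera_model("top");ms=eyes.camera_model("scene")
m=eyes.camera_model("wrist");W=eyes.get_image("wrist")
for n,i in (("top4",T),("scene4",S),("w4",W)): cv2.imwrite(f"pics/{n}.png",i[:,:,::-1])
a=np.radians(-3.2);R=np.array([[np.cos(a),-np.sin(a)],[np.sin(a),np.cos(a)]]);O=np.array([.6385,.0354])
f=lambda w:((np.array(w)[:2]-O)@R*1e3).round(1)
for n,i,mm in (("w",W,m),("s",S,ms),("t",T,mt)):
    print(n,"red",[(b,onz(mm,b[1],.065).round(4).tolist()) for b in blob(i,(0,150,60),(8,255,255),minarea=15)[1]])
    print(n,"blue",[(b,f(onz(mm,b[1],.095))) for b in blob(i,(100,120,80),(125,255,255),minarea=60)[1]])
cv2.imwrite("pics/c4.png",cv2.hconcat([cv2.resize(W,(440,330)),cv2.resize(S[130:260,210:340],(330,330))])[:,:,::-1])
E
```

```text
[0.6489 0.0365 0.1774] [ -7.2  34.9  63.5   0.   81.6 -94. ] 0.08532361544401011 15.3
w red [((np.int32(771), [106.1, 11.3], [84, 0, 42, 27]), [0.5065, -0.0669, 0.065])]
w blue [((np.int32(2241), [255.3, 191.6], [230, 165, 52, 54]), array([6.1, 1.6]))]
s red [((np.int32(73), [68.3, 6.8], [63, 0, 11, 14]), [-0.7478, -0.3563, 0.065]), ((np.int32(15), [76.7, 7.7], [75, 4, 5, 8]), [-0.7256, -0.3231, 0.065]), ((np.int32(894), [82.3, 54.0], [60, 27, 54, 46]), [-0.3354, -0.3563, 0.065]), ((np.int32(26), [94.9, 36.9], [90, 36, 11, 3]), [-0.4455, -0.2901, 0.065]), ((np.int32(51), [12.1, 52.5], [5, 50, 15, 6]), [-0.4479, -0.6057, 0.065]), ((np.int32(315), [9.1, 67.5], [0, 55, 20, 26]), [-0.3438, -0.6215, 0.065]), ((np.int32(47), [13.7, 82.0], [8, 78, 12, 8]), [-0.2404, -0.611, 0.065]), ((np.int32(24), [3.1, 84.8], [0, 82, 8, 6]), [-0.2367, -0.6467, 0.065]), ((np.int32(52), [228.0, 180.3], [226, 175, 5, 12]), [0.505, -0.0663, 0.065])]
s blue [((np.int32(68), [494.9, 140.3], [490, 134, 11, 14]), array([ 11.4, 713.8])), ((np.int32(188), [280.9, 199.1], [274, 192, 15, 15]), array([13. , -0.7])), ((np.int32(454), [38.3, 339.4], [21, 326, 36, 28]), array([ 204.4, -631.9]))]
t red [((np.int32(26), [279.8, 216.9], [277, 214, 6, 6]), [0.5075, -0.0663, 0.065])]
t blue [((np.int32(578), [34.0, 134.6], [18, 107, 32, 58]), array([ 55. , 578.5])), ((np.int32(278), [471.3, 123.3], [459, 116, 26, 15]), array([ 168.4, -623.8])), ((np.int32(78), [4.5, 173.7], [0, 170, 13, 10]), array([-57.4, 646.4]))]
```

View pics/c4.png

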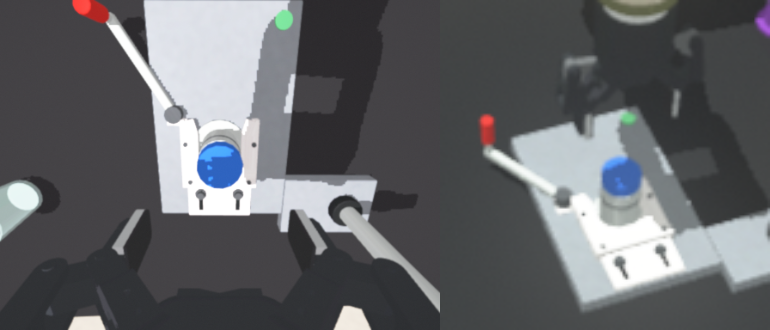

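The views show the cup seated in the U with the jaws clear; the knob is at (0.507,-0.0665), agreeing across three cameras. Next I'll straddle the knob.

{"name": "arm_command", "arguments": {"rows": "0.5 27.2 -22.1 0 0 0 0;0.5 27.2 -22.1 0 0 0 0;0.5 27.2 -22.1 0 0 0 0;0.5 27.2 -22.1 0 0 0 0;0.5 27.2 -22.1 0 0 0 0"}}

```text
time_s: 15.87
position: [0.5049, -0.0668, 0.1743]
tool_rot: [[-0.998, 0.055, -0.002], [0.055, 0.998, 0.001], [0.002, 0.001, -1.0]]
ft_force: [0.2, 0.2, -0.5]
grip_width: 0.0425
```

{"name": "arm_command", "arguments": {"rows": "0.5 0 0 0 0 0 -6.2;0.5 0 0 0 0 0 -6.2;0.5 0 0 0 0 0 -6.2;0.5 0 0 0 0 0 -6.2;0.5 0 0 0 0 0 -6.2"}}

```text
time_s: 16.28
position: [0.5064, -0.0663, 0.1743]
tool_rot: [[-0.882, -0.471, -0.002], [-0.471, 0.882, 0.001], [0.001, 0.002, -1.0]]
ft_force: [-0.2, -0.1, 0.5]
grip_width: 0.0427
```

```bash
python3 - <<'E'
from h import *
st=readout.observe();print(st["position"].round(4),st["tool_rot"].round(3).tolist(),st["q"].round(1),st["grip_width"])
m=eyes.camera_model("wrist");W=eyes.get_image("wrist");cv2.imwrite("pics/w5.png",W[:,:,::-1])
print([(b,onz(m,b[1],.07).round(4).tolist()) for b in blob(W,(0,150,60),(8,255,255),minarea=15)[1]])
E
```

```text
[ 0.5064 -0.0663  0.1743] [[-0.882, -0.471, -0.002], [-0.471, 0.882, 0.001], [0.001, 0.002, -1.0]] [ -20.8   21.9   87.4    0.    70.7 -138.9] 0.04267669733489853
[((np.int32(411), [255.4, 191.4], [246, 178, 19, 27]), [0.5056, -0.0667, 0.07])]
```

{"name": "arm_command", "arguments": {"rows": "0.5 0 0 30 0 0 0;0.5 0 0 30 0 0 0;0.5 0 0 30 0 0 0;0.5 0 0 20 0 0 0;0.5 0 0 0 0 0 0"}}

```text
time_s: 16.75
position: [0.5046, -0.0656, 0.0613]
tool_rot: [[-0.885, -0.465, -0.008], [-0.465, 0.885, 0.003], [0.006, 0.006, -1.0]]
ft_force: [-1.2, -0.4, 0.3]
grip_width: 0.0427
```

{"name": "arm_command", "arguments": {"rows": "0.72 0 0 0 0 0 0;0.72 0 0 0 0 0 0;0.72 0 0 0 0 0 0", "squeeze": 20}}

```text
time_s: 17.0
position: [0.5075, -0.0666, 0.0667]
tool_rot: [[-0.885, -0.466, 0.002], [-0.466, 0.885, -0.001], [-0.002, -0.002, -1.0]]
ft_force: [-0.2, 0.3, 0.5]
grip_width: 0.0237
```

{"name": "arm_command", "arguments": {"rows": "0.72 -0.6 5.9 0 0 0 3;0.72 -0.6 11.8 0 0 0 6;0.72 -0.6 11.8 0 0 0 6"}}

```text
time_s: 17.25
position: [0.4974, -0.0388, 0.0667]
tool_rot: [[-0.976, -0.216, 0.003], [-0.216, 0.976, -0.001], [-0.002, -0.002, -1.0]]
ft_force: [0.1, -0.9, -0.3]
grip_width: 0.0242
```

{"name": "arm_command", "arguments": {"rows": "0.72 -0.6 11.8 0 0 0 6;0.72 -0.6 11.8 0 0 0 6;0.72 -0.6 11.8 0 0 0 6;0.72 -0.6 11.8 0 0 0 6;0.72 -0.6 11.8 0 0 0 6"}}

```text
time_s: 17.67
position: [0.4994, 0.0203, 0.0667]
tool_rot: [[-0.954, 0.301, 0.002], [0.301, 0.954, -0.001], [-0.002, 0.0, -1.0]]
ft_force: [0.6, -1.2, -0.4]
grip_width: 0.024
```

{"name": "arm_command", "arguments": {"rows": "0.72 -0.6 11.8 0 0 0 6;0.72 -0.6 11.8 0 0 0 6;0.72 -0.6 11.8 0 0 0 6;0.72 -0.6 11.8 0 0 0 6;0.72 -0.6 11.8 0 0 0 6"}}

```text
time_s: 18.08
position: [0.5307, 0.0698, 0.0668]
tool_rot: [[-0.676, 0.737, 0.002], [0.737, 0.676, -0.0], [-0.002, 0.001, -1.0]]
ft_force: [0.0, -1.1, 0.0]
grip_width: 0.0241
```

{"name": "arm_command", "arguments": {"rows": "0.72 -0.6 11.8 0 0 0 6;0.72 -0.6 11.8 0 0 0 6;0.72 -0.6 11.8 0 0 0 6;0.72 -0.6 11.8 0 0 0 6;0.72 0 0 0 0 0 0"}}

```text
time_s: 18.5
position: [0.5722, 0.094, 0.0667]
tool_rot: [[-0.319, 0.948, 0.004], [0.948, 0.319, -0.0], [-0.001, 0.003, -1.0]]
ft_force: [-0.0, 0.2, -1.1]
grip_width: 0.0237
```

{"name": "arm_command", "arguments": {"rows": "0.72 -0.5 9.8 0 0 0 5;0.72 -0.5 9.8 0 0 0 5;0.72 -0.5 9.8 0 0 0 5;0.72 0 0 0 0 0 0"}}

```text
time_s: 18.83
position: [0.6002, 0.0988, 0.0663]
tool_rot: [[-0.067, 0.998, 0.002], [0.998, 0.067, -0.0], [-0.0, 0.002, -1.0]]
ft_force: [-0.1, 0.1, -0.8]
grip_width: 0.0241
```

{"name": "arm_command", "arguments": {"rows": "0.72 -0.1 4 0 0 0 2;0.72 0 0 0 0 0 0"}}

```text
time_s: 19.0
position: [0.6031, 0.099, 0.066]
tool_rot: [[-0.035, 0.999, 0.001], [0.999, 0.035, 0.0], [0.0, 0.001, -1.0]]
ft_force: [-0.7, 0.7, -0.3]
grip_width: 0.0234
```

{"name": "arm_command", "arguments": {"rows": "0.72 -0.1 4 0 0 0 2;0.72 0 0 0 0 0 0"}}

```text
time_s: 19.17
position: [0.607, 0.0991, 0.0658]
tool_rot: [[0.0, 1.0, 0.0], [1.0, -0.0, 0.0], [0.0, 0.0, -1.0]]
ft_force: [-0.7, 0.1, -0.1]
grip_width: 0.0241
```

{"name": "arm_command", "arguments": {"rows": "0.72 0 3 0 0 0 1.5;0.72 0 3 0 0 0 1.5;0.72 0 0 0 0 0 0"}}

```text
time_s: 19.42
position: [0.6131, 0.099, 0.0657]
tool_rot: [[0.053, 0.999, 0.0], [0.999, -0.053, -0.0], [0.0, 0.0, -1.0]]
ft_force: [-0.0, 0.1, 0.4]
grip_width: 0.0238
```

{"name": "arm_command", "arguments": {"rows": "0.72 0 2 0 0 0 0;0.72 0 0 0 0 0 0"}}

```text
time_s: 19.58
position: [0.6151, 0.099, 0.0656]
tool_rot: [[0.053, 0.999, 0.0], [0.999, -0.053, 0.0], [0.0, 0.0, -1.0]]
ft_force: [-0.4, 0.6, -0.3]
grip_width: 0.024
```

{"name": "arm_command", "arguments": {"rows": "0.72 0 1.5 0 0 0 0;0.72 0 0 0 0 0 0"}}

```text
time_s: 19.75
position: [0.6155, 0.0991, 0.0654]
tool_rot: [[0.054, 0.999, -0.003], [0.999, -0.054, 0.0], [-0.0, -0.003, -1.0]]
ft_force: [-5.6, 0.2, 4.2]
grip_width: 0.0242
```

{"name": "arm_command", "arguments": {"rows": "0.72 0 0.5 0 0 0 0;0.72 0 0 0 0 0 0;0.72 0 -3 0 0 0 0;0.6 0 0 0 0 0 0;0.6 0 0 0 0 0 0"}}

```text
time_s: 20.17
position: [0.6144, 0.0991, 0.0655]
tool_rot: [[0.055, 0.999, 0.001], [0.999, -0.055, -0.0], [0.0, 0.001, -1.0]]
ft_force: [0.1, 0.6, -0.2]
grip_width: 0.0343
```

{"name": "arm_command", "arguments": {"rows": "0.6 0 0 -15 0 0 0;0.6 0 0 -30 0 0 0;0.6 0 0 -35 0 0 0;0.6 0 0 -30 0 0 0;0.6 0 0 0 0 0 0"}}

```text
time_s: 20.58
position: [0.6167, 0.0991, 0.1821]
tool_rot: [[0.055, 0.998, 0.012], [0.998, -0.055, -0.0], [0.0, 0.012, -1.0]]
ft_force: [0.8, 0.2, 0.2]
grip_width: 0.0342
```

{"name": "arm_command", "arguments": {"rows": "0.6 -25 -20 -5 0 0 0;0.6 -25 -30 0 0 0 0;0.6 -25 -30 0 0 0 0;0.6 -25 -30 0 0 0 0;0.6 0 0 0 0 0 0"}}

```text
time_s: 21.0
position: [0.4942, 0.0032, 0.1799]
tool_rot: [[0.058, 0.998, -0.004], [0.998, -0.058, -0.0], [-0.0, -0.004, -1.0]]
ft_force: [1.1, 0.3, 0.6]
grip_width: 0.034
```

```bash
python3 - <<'E'
from h import *
st=readout.observe();print(st["position"].round(4),st["ft_force"].round(1),st["time_s"])
ms,mt,m=[eyes.camera_model(n) for n in ("scene","top","wrist")];S,T,W=[eyes.get_image(n) for n in ("scene","top","wrist")]
a=np.radians(-3.2);R=np.array([[np.cos(a),-np.sin(a)],[np.sin(a),np.cos(a)]]);O=np.array([.6385,.0354])
f=lambda w:((np.array(w)[:2]-O)@R*1e3).round(1)
for n,i,mm,box in (("s",S,ms,(210,120,340,260)),("t",T,mt,(200,120,300,240)),("w",W,m,None)):
    print(n,"red",[(b,f(onz(mm,b[1],.065))) for b in blob(i,(0,150,60),(8,255,255),box,10)[1]],"blue",[(b[1],f(onz(mm,b[1],.095))) for b in blob(i,(100,120,80),(125,255,255),box,60)[1]])
for n,i in (("s",S),("t",T)): cv2.imwrite(f"pics/{n}6.png",i[:,:,::-1])
b=max(blob(S,(50,120,80),(80,255,255),(110,195,150,225))[1]);c=max(blob(T,(50,120,80),(80,255,255),(360,200,400,230))[1]);print("jar",b[1],c[1])
cv2.imwrite("pics/c6.png",cv2.hconcat([cv2.resize(W,(440,330)),cv2.resize(S[150:250,230:330],(330,330))])[:,:,::-1])
E
```

```text
[0.4942 0.0032 0.1799] [1.1 0.3 0.6] 21.0
s red [((np.int32(41), [295.2, 188.9], [293, 184, 6, 11]), array([-32.,  63.]))] blue [([281.0, 199.0], array([12.7, -0.3]))]
t red [((np.int32(18), [220.9, 178.6], [219, 177, 5, 5]), array([-29.1,  62.2]))] blue [([243.0, 165.2], array([8.8, 2.3]))]
w red [((np.int32(581), [390.6, 69.4], [373, 59, 36, 21]), array([-34.7,  59.8]))] blue [([442.7, 149.7], array([0.1, 1.5]))]
jar [128.8, 209.2] [384.4, 214.9]
```

View pics/c6.png

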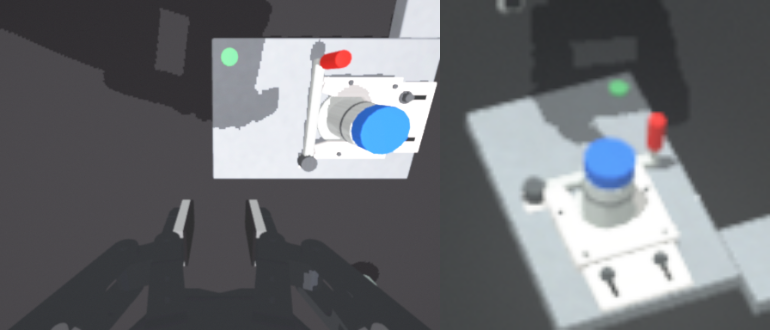

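The keeper lies across the mouth parallel to the U's front, with the knob at stand (-29, 62) mm. The shut position works out at (-29, 61). The cup and jar pixels are unchanged.

```bash
python3 -c "
from rig import env;print(env.close_job())"
```

```text
the job is handed in; nothing more can be done
None
```

The cup is bedded in the holder and the keeper is shut across its mouth; I handed the job in at about 21 s with the arm clear.

**Cup:** I set it on the apron and slid it under the lip. It met the stop about 10 mm beyond the middle seat point. I pressed it home with a measured push that rose to 15.8 N (above 10 N for about half a second). That is slightly over the 10 to 15 N asked, though part of it was friction on the plate. I then eased off and let go.

**Keeper:** I swung it round by the red knob to its end stop, which I felt at 5.6 N. I then nudged it 0.5 mm further, without reading that force, and backed off.

**Last checks:**
- The top camera puts the knob at stand (-29, 62) mm, against (-29, 61) mm expected for fully shut. The scene and wrist cameras agree within about 6 mm.
- The cup's cap did not move in the scene view while the keeper was swung.
- The jar's pixels are the same as at the start. I did not measure the beaker again, but the arm never went near it.

**Disagreement:** the cameras differed by 2 to 5 mm on where the plate and holder sit sideways. I steered by the cup's position relative to the holder, and it slid in with no noticeable side force.

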